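Change the core on the hand-crank tape rewinder

TASK

Change over the spool core on the hand-crank rewinder: take off the black clamp knob and the chrome flange and lay both aside on the grey felt mat, side by side, then move the white-ringed orange core from underneath to the tape recorder's empty spindle. Put the plain orange core from the mat on the rewinder in its place, then the flange back on top of it and the knob on top of that, everything seated flat. Do not knock or shift the mug or the cue-sheet holder.

Things in the scene. Friction and masses are not known exactly. Their poses are not given: they have to be found in the camera images.
- knob: black steel clamp knob, a fluted round of 44 mm diameter, 34 mm tall, 150 g. It only slips on (no thread): a blind bore of 20 mm diameter, 18 mm deep, opens in its underside. At the start it stands on the flange's boss over the rewinder's spindle. Origin: centre of its underside, z up.
- flange: chrome reel flange, 110 mm diameter, 3 mm plate with three open windows, and on top in the middle a boss of 33 mm diameter to grip it by, its top 21 mm above the underside (a 38 mm collar, 3 mm high, at its foot); 21 mm through bore; 160 g. At the start it lies, boss up, on the ringed core on the rewinder. Origin: centre of its underside, z up.
- core_ringed: orange plastic spool core with a white ring on its upper face and a white band round its side: a plain ring of 58 mm outer diameter, 26 mm bore, 20 mm tall, 50 g. At the start it lies on the rewinder's turntable under the flange and is seen through the flange's windows. Origin: centre of its underside, z up.
- core_plain: orange plastic spool core without any white, the same size as the other (58 mm outer diameter, 26 mm bore, 20 mm tall, 50 g). At the start it lies flat on the felt mat, 40 to 80 mm from the mat's centre along the mat's +x and 30 to 55 mm along its +y. Origin: centre of its underside, z up.
- rewinder: wooden hand-crank rewinder, fixed, 315 x 150 mm, wood top 45 mm high. Origin: on the bench under its upright spindle, z up; +x points to the crank (brass handle to 114 mm high, 93 mm or more from the spindle). Black turntable 100 mm diameter, top at 56 mm. Spindle tapers from 21 mm diameter to 7 mm at its nose at 108 mm. Core, flange, knob stacked on it have undersides at 56, 76, 97 mm.
- recorder: portable tape recorder lying flat, fixed, 295 x 216 mm, grey, deck 72 mm high. Origin: on the bench under its empty spindle, z up; +x points to its other spindle 145 mm away with a fixed 126 mm pale reel (post top 104 mm). Head cover (85 mm high) 67 mm off along -y. Black turntable 82 mm diameter, top at 82 mm: a core's seat. Spindle tapers from 21 mm diameter to 7 mm at its nose at 114 mm.
- mat: grey felt mat fixed flat on the bench, 260 mm along its x, 200 mm along its y, 3 mm thick. Origin: centre of its underside, z up. The loose parts are laid on it; its -x half is free at the start.
- mug: blue mug, 80 mm tall, 74 mm wide with a handle; stands on the bench near the robot, to be left alone. Origin: centre of its underside.
- cue_holder: clear acrylic cue-sheet holder block, 45 x 90 mm and 28 mm tall, with a white cue card standing in it to 110 mm; stands on the bench near the robot, to be left alone. Origin: centre of its underside.
Things that resemble listed ones, but are neither listed nor needed, are in the scene too. There is more than one size of the core_ringed; the one meant has the size given above.

How it is judged:
On the way, in this order (a step that is already met when the one before it is completed fails the run):
1. the knob and the flange both lie on the felt mat side by side, let go (x of knob in the frame of mat between -0.13 and 0.13 m and y of knob in the frame of mat between -0.1 and 0.1 m and height (world z) of knob below 0.03 m and x of flange in the frame of mat between -0.13 and 0.13 m and y of flange in the frame of mat between -0.1 and 0.1 m and height (world z) of flange below 0.012 m and angle between flange's own z axis and vertical below 0.15 rad and contact force between the fingers and knob below 0.05 N and contact force between the fingers and flange below 0.05 N and horizontal distance between knob and flange above 0.06 m), for 0.2 s.
2. the white-ringed core is seated on the recorder's empty spindle (horizontal distance between core_ringed and recorder below 0.008 m and height (world z) of core_ringed between 0.078 and 0.086 m and contact force between the fingers and core_ringed below 0.05 N), for 0.2 s.
3. the plain core is seated on the rewinder's spindle (horizontal distance between core_plain and rewinder below 0.008 m and height (world z) of core_plain between 0.052 and 0.06 m and contact force between the fingers and core_plain below 0.05 N), for 0.2 s.
At the end, for the whole second after the job is handed in: Ringed core flat on the recorder's empty turntable; on the rewinder plain core, flange, knob stacked flat in that order. Within 8 mm of the spindle axis (knob 10), undersides within 4 mm of 82 and of 56, 76, 97 mm, tilt under 0.1 rad, all let go and at rest (horizontal distance between core_ringed and recorder below 0.008 m and height (world z) of core_ringed between 0.078 and 0.086 m and angle between each of core_ringed, core_plain, flange, knob's own z axis and vertical below 0.1 rad and horizontal distance between each of core_plain, flange and rewinder below 0.008 m and height (world z) of core_plain between 0.052 and 0.06 m and height (world z) of flange between 0.072 and 0.08 m and horizontal distance between knob and rewinder below 0.01 m and height (world z) of knob between 0.093 and 0.101 m and linear speed of each of core_ringed, core_plain, flange, knob below 0.02 m/s); the robot touches nothing.
It fails at once if the mug is shifted by more than 20 mm or tipped (distance of mug from where it was at the start of the episode above 0.02 m or angle between mug's own z axis and vertical above 0.3 rad).
It fails at once if the cue-sheet holder is shifted by more than 20 mm or tipped (distance of cue_holder from where it was at the start of the episode above 0.02 m or angle between cue_holder's own z axis and vertical above 0.3 rad).
It also fails if it takes over 141 s, if anything falls off the work surface, if the arm or the gripper's body presses on something with over 40 N, if the wrist force passes 120 N, or if a joint passes its speed limit or range.

ROBOT

A 6-joint arm with a two-finger parallel gripper is mounted at the origin on the work surface. World frame = base frame: x ahead of the robot, y to its left, z up, the work surface at z = 0. Lengths are in m, angles in rad, forces in N, time in s.
With the tool pointing down it reaches from about 0.35 to 0.975 m from the base axis. Payload 7.1 kg.
Tool frame: the origin (TCP) lies on the centre line of the jaws, within the pads' length; the fingertips stand 14 mm ahead of it and the grasp point (between the pads) lies 5 mm behind it; z points along the fingers, y is the line along which they close (so a half turn about z gives the same grasp; the last joint's range is limited). The gripper opens to 88 mm and grips with 3 to 60 N. Pads are 20 mm wide; open, the fingers measure 115 mm over their backs; the gripper's body (75 mm by 178 mm) begins 61 mm behind the grasp point.
Start: joints at [1.163, 0.423, 1.63, -0, 1.089, -0.019], TCP at [0.237, 0.578, 0.237] pointing down, gripper open.
Joint ranges: [-3, 3], [-0.9, 2.11], [0.09, 2.58], [-1.31, 4.45], [0.11, 2.69], [-2.54, 2.54]. Speed limits (rad/s): [2.39, 2.39, 3.01, 3.14, 3.14, 3.14].

INTERFACE

Orientations are given as a unit quaternion [w, x, y, z].
In Python, from plant import ctrl gives the robot as it stands. The module is installed in compiled form; this text tells all that it offers.
- The arm moves only by the shell command python3 -m handwheel 'ROWS' [OPENING]. ROWS is JSON, one flat list of numbers, 4 for each row, row after row: the shift along the tool's x, y, z in m, then the turn about the tool's z in rad. In form: [x, y, z, turn, x, y, z, turn, ...]. A call has 1 to 8 rows; each row shifts and turns the commanded pose from where the row before left it, along the tool's axes as they then stand; what a row does not reach is not made up. A row lasts 1/12 s, in which the tool goes at most 41.7 mm and 7.16 degrees, less where a joint would pass 70% of its speed; a pose out of reach is approached as far as the arm can. A call with a gripper value outside its range is refused whole. OPENING is the finger opening in m, from 0 to 0.0878, set as the call begins (- or left out, the last holds). The fingers move at their own pace and stop on an object; the grip force is fixed at half the most. Time passes only in rows, so rows that do not move let the fingers close. It gives the time, the measured TCP pose, the force, the opening and the grip force at its end, in the units of the state.
- ctrl.read_state(): the state, without advancing time (a new reading comes with each control period).
- ctrl.grab_frame(name): name is "scene" or "top" or "wrist"; returns a dict with "color" (480x640x3 uint8, red, green, blue), "z_map" (480x640 float32, m along the optical axis (not along the pixel's ray), 0 where there is no reading), "fx", "fy", "cx", "cy" (pixels), "k1" (the pictures are not rectified: a ray, as slopes to the right and down, at radius r is drawn at 1 + k1 r^2 times it, then the intrinsics apply), "position" and "orientation" of the camera in the world; the wrist camera has in their place "hand_eye" (4x4, takes a point from camera to tool coordinates, whose origin is the TCP and whose axes are the flange's). Camera axes: x right, y down, z forward; pixel columns grow to the right and rows downward; lengths in m; the calibration is good to about 2 mm. A picture is of the moment at which its call begins: read the wrist's pose just before it.
- ctrl.job_done(): hands the job in; it is judged then, once.
Trained networks look in a picture, given as the dict that the camera call returned (one of the last four; its "shot" number tells which), for a name from the list of things; names that differ only in an ending like _2 or _b are one class to them, and where a whole thing is asked for, a point or a joint stands for the part that bears it (a point fixed in the world has none). Each returns a list of dicts, best first, with "confidence" (0 to 1); they miss things now and then, are a little off and sometimes report something else, mostly with a low value. They report only what shows in the picture. A call takes as long as a camera call. They do not tell look-alikes from the thing itself.
- ctrl.cut_out(picture, label): "mask" (480x640 bool, what is visible of it) and "uv" ([column, row] in pixels, amid what is visible of it).
The state is a dict: "time": time; "joint_positions": joint angles; "qvel": joint speeds; "joint_efforts": joint torques, N m; "tcp_pos": TCP position; "orientation": TCP orientation; "ft_force": force on the tool from outside, world axes, zero at the start; "moment": the same for the moment, N m; "grip_width": opening from 0.0 (shut) to 1.0 (fully open); "gripper_force": force on a finger pad.
Only numpy, scipy, OpenCV 4.12 (cv2) and the standard library are available. Lean on these libraries where they do the work, as an engineer would, in place of code of your own. Each camera call takes 0.05 s, during which the arm holds its last target. There are 200 camera calls.

## Working session

There is one attempt and no reset: what is moved stays moved. The work goes in short steps, Python scripts to look and compute and a shell command to move; the robot and the scene stay as the last step left them, time stands still between calls to the robot, and variables do not carry over. Pictures are saved under pics/ and viewed, at most 14 in all, crops included, and the job is handed in when it is done.

```bash
mkdir -p pics; cat > h.py <<'E'
import numpy as np, cv2
from scipy.spatial.transform import Rotation as R
from plant import ctrl
def rot(q): return R.from_quat([q[1],q[2],q[3],q[0]]).as_matrix()
def cam(name):
    s=ctrl.read_state(); f=ctrl.grab_frame(name)
    if name=="wrist":
        T=np.eye(4); T[:3,:3]=rot(s["orientation"]); T[:3,3]=s["tcp_pos"]
        f["T"]=T@np.array(f["hand_eye"])
    else:
        T=np.eye(4); T[:3,:3]=rot(f["orientation"]); T[:3,3]=f["position"]; f["T"]=T
    return f
def rays(f,uv):
    uv=np.atleast_2d(np.asarray(uv,float)); d=np.stack([(uv[:,0]-f["cx"])/f["fx"],(uv[:,1]-f["cy"])/f["fy"]],1)
    s=d.copy()
    for _ in range(10): s=d/(1+f["k1"]*(s**2).sum(1,keepdims=True))
    return np.c_[s,np.ones(len(s))]
def world(f,uv):   # by depth
    uv=np.atleast_2d(np.asarray(uv,int)); z=f["z_map"][uv[:,1],uv[:,0]]
    p=rays(f,uv)*z[:,None]; return (p@f["T"][:3,:3].T+f["T"][:3,3])[z>0]
def plane(f,uv,z): # by ray at height z
    d=rays(f,uv)@f["T"][:3,:3].T; o=f["T"][:3,3]; return o+d*((z-o[2])/d[:,2])[:,None]
def cloud(f):
    v,u=np.mgrid[:480,:640]; return world(f,np.c_[u.ravel(),v.ravel()])
def pix(f,P):
    P=np.atleast_2d(P); c=(P-f["T"][:3,3])@f["T"][:3,:3]; s=c[:,:2]/c[:,2:]; s=s*(1+f["k1"]*(s**2).sum(1,keepdims=True))
    return s*[f["fx"],f["fy"]]+[f["cx"],f["cy"]]
def save(f,n): cv2.imwrite("pics/"+n,f["color"][:,:,::-1])
def circ(P):  # circle fit xy
    A=np.c_[2*P[:,:2],np.ones(len(P))]; b=(P[:,:2]**2).sum(1); x=np.linalg.lstsq(A,b,rcond=None)[0]
    return x[:2],np.sqrt(x[2]+x[:2]@x[:2])
E
cat > a.py <<'E'
from h import *
print(ctrl.read_state())
for n in ["top","scene"]:
    f=cam(n); save(f,n+"0.png"); print(n,f["T"].round(3).tolist(),f["fx"],f["k1"],f.get("shot"))
    for l in ["knob","flange","core_ringed","core_plain","rewinder","recorder","mat","mug","cue_holder"]:
        for d in ctrl.cut_out(f,l)[:4]:
            m=d["mask"]; v,u=np.nonzero(m); P=world(f,np.c_[u,v])
            if len(P)<5: continue
            print(l,round(d["confidence"],2),np.round(d["uv"]),m.sum(),"med",np.median(P,0).round(3),"lo",np.percentile(P,3,0).round(3),"hi",np.percentile(P,97,0).round(3))
E
python3 a.py
```

```text
{'time': 0.0, 'joint_positions': array([ 1.16299756e+00,  4.23816698e-01,  1.63065665e+00,  8.49352914e-06,
        1.08860358e+00, -1.90017833e-02]), 'qvel': array([ 1.52674060e-04,  2.90638323e-04, -8.70639881e-05,  8.39685086e-04,
        1.14057264e-03,  9.94119895e-05]), 'joint_efforts': array([ 2.05333217e-04, -5.44629157e+01, -2.73672026e+01,  6.43466832e-02,
        2.27674964e-02, -1.02405261e-04]), 'tcp_pos': array([0.23669203, 0.57788855, 0.23592986]), 'orientation': array([-1.60848975e-04,  1.93178273e-01,  9.81163393e-01, -7.24507383e-04]), 'ft_force': array([ 0.20923607, -0.41328546,  0.17449935]), 'moment': array([ 0.00418915, -0.02552786,  0.0091548 ]), 'gripper_force': 0.0, 'grip_width': 0.9974530291244236}
top [[-0.001, -0.998, 0.056, 0.496], [-1.0, 0.001, 0.003, 0.008], [-0.003, -0.056, -0.998, 1.395], [0.0, 0.0, 0.0, 1.0]] 539.9815581922707 -0.06318148127476773 1
knob 0.57 [320. 238.] 320 med [0.559 0.008 0.13 ] lo [ 0.539 -0.013  0.076] hi [0.581 0.027 0.135]
knob 0.41 [452. 248.] 11333 med [ 0.531 -0.314  0.073] lo [ 0.397 -0.435  0.048] hi [ 0.671 -0.202  0.093
[... 2090 characters left out ...]
[0.542 0.397 0.02 ] lo [0.513 0.373 0.003] hi [0.565 0.427 0.025]
core_plain 0.26 [208. 221.] 1729 med [ 0.362 -0.133  0.047] lo [ 0.351 -0.174  0.005] hi [ 0.377 -0.091  0.107]
rewinder 0.57 [344. 293.] 9799 med [ 0.694 -0.007  0.044] lo [ 0.51  -0.066  0.012] hi [0.797 0.081 0.065]
recorder 0.95 [149. 312.] 18705 med [ 0.588 -0.329  0.071] lo [ 0.407 -0.439  0.014] hi [ 0.692 -0.201  0.091]
mat 0.7 [417. 197.] 5011 med [0.467 0.337 0.002] lo [ 0.345  0.252 -0.001] hi [0.592 0.447 0.006]
mug 0.7 [306. 187.] 1508 med [0.379 0.114 0.051] lo [0.33  0.059 0.002] hi [0.402 0.156 0.079]
cue_holder 0.55 [206. 218.] 1829 med [ 0.362 -0.132  0.047] lo [ 0.35  -0.174  0.002] hi [ 0.377 -0.089  0.108]
```

View pics/top0.png

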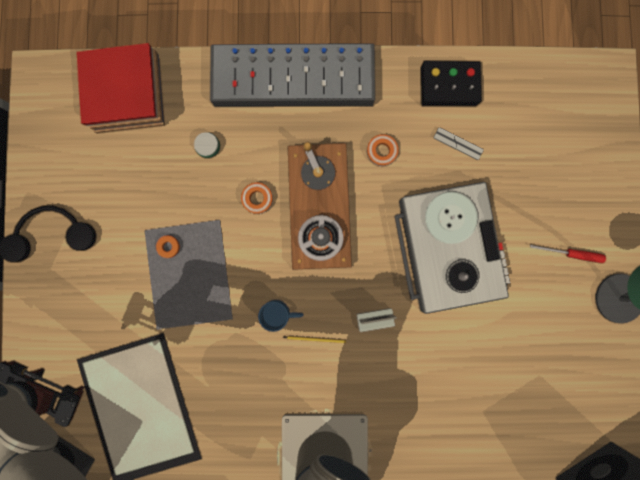

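View pics/scene0.png

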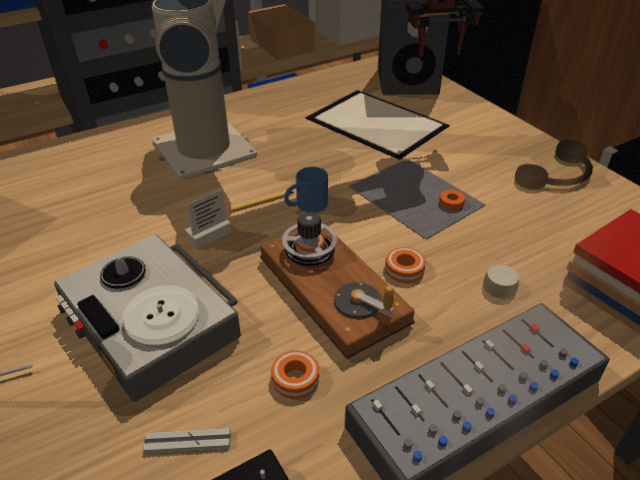

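The top view shows the rewinder stack at about (321,238), the recorder's empty spindle at about (463,276), the plain core on the mat at (167,246), and the mug at (276,316). The cue holder is at (375,320). Two ringed decoys lie loose at (382,149) and (257,197). The scene view confirms this: knob (308,226), flange (309,243), empty spindle (123,270).

```bash
cat > b.py <<'E'
from h import *
ft=cam("top"); fs=cam("scene"); fw=cam("wrist")
print("he",np.array(fw["hand_eye"]).round(3).tolist(),fw["fx"],fw["k1"])
print("tool axes",rot(ctrl.read_state()["orientation"]).round(3).tolist())
def sel(f,x,y,r,z0,z1):
    P=cloud(f); return P[(np.hypot(P[:,0]-x,P[:,1]-y)<r)&(P[:,2]>z0)&(P[:,2]<z1)]
for f,n in[(ft,"top"),(fs,"scene")]:
    P=sel(f,.558,.008,.04,.122,.14); print(n,"knob",len(P),P.mean(0).round(4),np.ptp(P,0).round(3))
    P=sel(f,.54,.398,.05,.015,.035); print(n,"plain",len(P),P.mean(0).round(4),((P.max(0)+P.min(0))/2).round(4),np.ptp(P,0).round(3))
    # dark turntable of recorder
    P=plane(f,np.array([[463,276]] if n=="top" else [[123,270]]),.09)[0]; 
    v,u=np.mgrid[:480,:640]; Q=plane(f,np.c_[u.ravel(),v.ravel()],.082); g=f["color"].max(2).ravel()
    k=(np.hypot(Q[:,0]-P[0],Q[:,1]-P[1])<.06)&(g<70)
    m=np.zeros((480,640),np.uint8); m.ravel()[k]=255; m=cv2.morphologyEx(m,cv2.MORPH_OPEN,np.ones((3,3)))
    c=max(cv2.findContours(m,0,1)[0],key=cv2.contourArea)[:,0]; C=plane(f,cv2.convexHull(c)[:,0],.082)
    print(n,"rec",P.round(4),circ(C))
    S=sel(f,P[0],P[1],.06,.1,.125); print("spindle tip",len(S),S.mean(0).round(4) if len(S) else "")
    for d in ctrl.cut_out(f,"mat")[:1]:
        m=d["mask"].astype(np.uint8)
        c=np.vstack(cv2.findContours(m,0,1)[0])[:,0]; C=plane(f,c,.003)[:,:2].astype(np.float32)
        r=cv2.minAreaRect(C); print("mat",r)
E
python3 b.py
```

```text
he [[0.0, -0.964, -0.267, 0.073], [1.0, 0.0, -0.0, 0.001], [0.0, -0.267, 0.964, -0.149], [0.0, 0.0, 0.0, 1.0]] 401.6367107928848 0.028403991273117823
tool axes [[-0.925, 0.379, -0.0], [0.379, 0.925, -0.0], [-0.0, -0.0, -1.0]]
top knob 280 [0.5598 0.0065 0.1303] [0.044 0.045 0.017]
top plain 314 [0.5391 0.3997 0.0223] [0.5396 0.4002 0.0228] [0.056 0.056 0.015]
top rec [ 0.4639 -0.3383  0.09  ] (array([ 0.46321259, -0.33912278]), np.float64(0.03506421603480014))
spindle tip 45 [ 0.4646 -0.336   0.1085]
mat ((0.4683750867843628, 0.3492775857448578), (0.2638975977897644, 0.20482152700424194), 6.9770426750183105)
scene knob 309 [0.5619 0.0057 0.129 ] [0.045 0.045 0.012]
scene plain 302 [0.5391 0.3997 0.0212] [0.5371 0.4007 0.0207] [0.061 0.06  0.011]
scene rec [ 0.4722 -0.3362  0.09  ] (array([ 0.47066711, -0.33803363]), np.float64(0.041086977711874806))
spindle tip 73 [ 0.467  -0.3364  0.107 ]
mat ((0.466597318649292, 0.34972596168518066), (0.2640780806541443, 0.2072485387325287), 8.41529369354248)
```

```bash
python3 - <<'E'
from h import *
f=cam("top")
# recorder rectangle & rewinder rectangle
for l,z in[("recorder",.072),("rewinder",.045)]:
    d=ctrl.cut_out(f,l)[0]; m=d["mask"].astype(np.uint8); c=np.vstack(cv2.findContours(m,0,1)[0])[:,0]
    print(l,cv2.minAreaRect(plane(f,c,z)[:,:2].astype(np.float32)))
for uv,z in[((452,217),.095),((463,276),.09),((321,170),.05),((321,238),.085)]: print(uv,plane(f,[uv],z).round(3))
E
```

```text
recorder ((0.5328968167304993, -0.31563499569892883), (0.29611456394195557, 0.2512478232383728), 9.755342483520508)
rewinder ((0.6432387828826904, 0.011178173124790192), (0.3196454644203186, 0.15182244777679443), 2.121203660964966)
(452, 217) [[ 0.607 -0.312  0.095]]
(463, 276) [[ 0.464 -0.338  0.09 ]]
(321, 170) [[0.729 0.005 0.05 ]]
(321, 238) [[0.557 0.005 0.085]]
```

```bash
python3 -m handwheel '[0,0,0,-0.1, 0,0,0,-0.1, 0,0,0,-0.1, 0,0,0,-0.088, -0.016,-0.028,0,0, -0.016,-0.028,0,0, -0.016,-0.028,0,0, -0.016,-0.028,0,0]' 0.0878 && python3 -m handwheel '[-0.016,-0.028,0,0, -0.016,-0.028,0,0, -0.016,-0.028,0,0, -0.016,-0.028,0,0, -0.016,-0.028,0,0, -0.016,-0.028,0,0, -0.016,-0.028,0,0, -0.016,-0.028,0,0]' && python3 -m handwheel '[-0.016,-0.028,0,0, -0.016,-0.028,0,0, -0.016,-0.028,0,0, -0.016,-0.028,0,0, -0.016,-0.028,0,0, -0.016,-0.028,0,0, 0,0,0,0, 0,0,0,0]'
cat > c.py <<'E'
import sys
from h import *
def go(p,yaw=None):
    s=ctrl.read_state(); M=rot(s["orientation"]); print("t",round(s["time"],2),"tcp",s["tcp_pos"].round(4),"yaw_y",np.degrees(np.arctan2(M[1,1],M[0,1])).round(2),"ft",s["ft_force"].round(2),"grip",s["grip_width"],s["gripper_force"])
    if p is not None: print("tool shift to",p,":",(M.T@(np.array(p)-s["tcp_pos"])).round(4))
E
python3 - <<'E'
from c import *
go(None)
f=cam("wrist"); save(f,"w1.png")
P=cloud(f); K=P[(np.hypot(P[:,0]-.56,P[:,1]-.006)<.04)&(P[:,2]>.122)&(P[:,2]<.14)]
print("knob",len(K),K.mean(0),((K.max(0)+K.min(0))/2),np.ptp(K,0))
for l in["knob","flange","core_ringed"]:
    for d in ctrl.cut_out(f,l)[:2]:
        v,u=np.nonzero(d["mask"]); Q=world(f,np.c_[u,v]); print(l,round(d["confidence"],2),d["uv"],np.median(Q,0).round(4),((np.percentile(Q,1,0)+np.percentile(Q,99,0))/2).round(4),np.ptp(Q,0).round(3))
E
```

```text
time: 2.07
tcp_pos: [0.3011, 0.4652, 0.2366]
orientation: [0.0, 0.0, 1.0, -0.0]
ft_force: [0.8, -0.3, -0.1]
grip_width: 1.0
gripper_force: 0.0
time: 2.73
tcp_pos: [0.4292, 0.2408, 0.2369]
orientation: [0.0, 0.0, 1.0, 0.0]
ft_force: [0.5, -0.3, -0.2]
grip_width: 1.0
gripper_force: 0.0
time: 3.4
tcp_pos: [0.525, 0.0729, 0.2366]
orientation: [0.0, 0.002, 1.0, 0.0]
ft_force: [0.3, -0.4, -0.8]
grip_width: 0.998
gripper_force: 0.0
t 3.4 tcp [0.525  0.0729 0.2366] yaw_y 89.78 ft [ 0.29 -0.39 -0.82] grip 0.9975755522424578 0.0
knob 2473 [0.55398171 0.01456711 0.130602  ] [0.55789097 0.00967573 0.12788451] [0.04624243 0.04524176 0.0117238 ]
knob 0.82 [239.4, 270.0] [0.5491 0.016  0.1308] [0.5566 0.0121 0.1149] [0.098 0.072 0.179]
knob 0.28 [259.5, 236.5] [0.5411 0.0197 0.0795] [0.5565 0.0097 0.0787] [0.125 0.122 0.061]
flange 0.92 [259.3, 238.0] [0.5412 0.0196 0.0795] [0.5568 0.0097 0.0688] [0.127 0.122 0.086]
core_ringed 0.9 [409.6, 327.4] [0.651  0.1534 0.0277] [0.6517 0.1602 0.0173] [0.062 0.059 0.029]
core_ringed 0.68 [258.0, 228.7] [0.5368 0.0212 0.0763] [0.5517 0.0155 0.069 ] [0.051 0.056 0.047]
```

```bash
python3 -m handwheel '[-0.017,-0.032,0,0, -0.016,-0.032,0,0, 0,0,0,0, 0,0,0,0, 0,0,0,0]'
cat > d.py <<'E'
from c import *
def fitz(f,x,y,r,z0,z1,mode="mid"):
    P=cloud(f); K=P[(np.hypot(P[:,0]-x,P[:,1]-y)<r)&(P[:,2]>z0)&(P[:,2]<z1)]
    if len(K)<10: print("few",len(K)); return
    mid=(np.percentile(K,1,0)+np.percentile(K,99,0))/2
    hull=cv2.convexHull(K[:,:2].astype(np.float32))[:,0]; c,rad=circ(hull)
    me,mr=cv2.minEnclosingCircle(K[:,:2].astype(np.float32))
    print("n",len(K),"mean",K.mean(0).round(4),"mid",mid.round(4),"circ",c.round(4),rad.round(4),"zmed",np.median(K[:,2]).round(4))
    return c
def grid(f,cand,z):  # nothing
    return plane(f,cand,z)
def hulls(f,label,z,i=0):
    D=ctrl.cut_out(f,label)
    for d in D[:3]:
        m=d["mask"].astype(np.uint8); c=max(cv2.findContours(m,0,1)[0],key=cv2.contourArea); C=plane(f,cv2.convexHull(c)[:,0],z)
        cc,rr=circ(C); print(label,round(d["confidence"],2),np.round(d["uv"]),"circle on z",z,cc.round(4),rr.round(4))
E
python3 - <<'E'
from d import *
go(None)
f=cam("wrist"); save(f,"w2.png")
fitz(f,.558,.009,.035,.127,.136); fitz(f,.558,.009,.07,.074,.083)
hulls(f,"flange",.079); hulls(f,"knob",.131)
E
```

```text
time: 4.02
tcp_pos: [0.5568, 0.0111, 0.2365]
orientation: [-0.0, 0.0, 1.0, 0.0]
ft_force: [-0.4, -0.1, 1.0]
grip_width: 1.0
gripper_force: 0.0
t 4.02 tcp [0.5568 0.0111 0.2365] yaw_y 89.98 ft [-0.37 -0.06  1.05] grip 0.9995198299869239 0.0
n 3300 mean [0.5568 0.0093 0.1312] mid [0.5576 0.0093 0.1304] circ [0.558  0.0092] 0.0227 zmed 0.1314
n 6930 mean [0.5505 0.0101 0.0791] mid [0.5568 0.0097 0.0783] circ [0.557  0.0098] 0.0546 zmed 0.0794
flange 0.6 [323. 195.] circle on z 0.079 [0.5569 0.0096] 0.0549
knob 0.61 [320. 235.] circle on z 0.131 [0.5548 0.0095] 0.0234
knob 0.15 [615. 134.] circle on z 0.131 [0.4864 0.2288] 0.0789
```

View pics/w2.png

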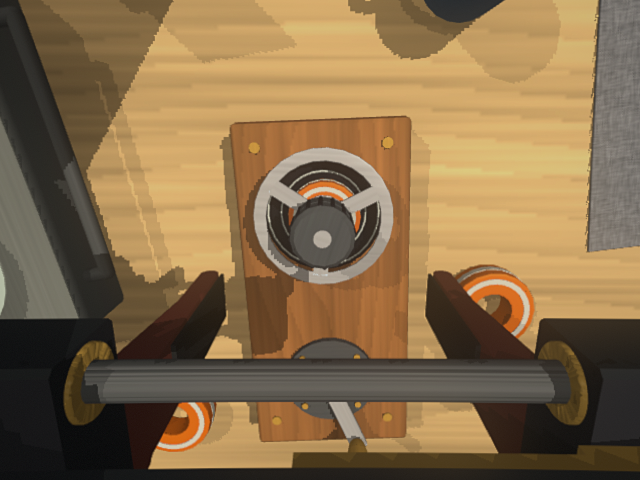

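The wrist view shows the knob at (322,235), centred with the flange, on the rewinder between the fingers. The ringed core shows white through the windows. The measured heights, knob top 0.131 and plate top 0.079, match the text. Next I grip the knob.

```bash
python3 -m handwheel '[0,-0.0015,0.024,0, 0,0,0.024,0, 0,0,0.024,0, 0,0,0.024,0, 0,0,0.024,0, 0,0,0,0, 0,0,0,0]' && python3 -m handwheel '[0,0,0,0, 0,0,0,0, 0,0,0,0, 0,0,0,0, 0,0,0,0, 0,0,0,0, 0,0,0,0, 0,0,0,0]' 0.03 && python3 -m handwheel '[0,0,-0.015,0, 0,0,-0.02,0, 0,0,-0.025,0, 0,0,-0.02,0, 0,0,-0.02,0, 0,0,0,0,0,0,0,0]' && python3 -c "
from c import *
go([.417,.277,.12])"
```

```text
time: 4.75
tcp_pos: [0.5564, 0.0093, 0.116]
orientation: [-0.001, -0.0, 1.0, 0.0]
ft_force: [0.7, 0.0, 0.2]
grip_width: 0.997
gripper_force: 0.0
time: 5.42
tcp_pos: [0.5576, 0.0086, 0.1169]
orientation: [0.0, 0.0, 1.0, 0.0]
ft_force: [-1.4, -0.3, 3.0]
grip_width: 0.493
gripper_force: 30.0
time: 6.0
tcp_pos: [0.5578, 0.0086, 0.2171]
orientation: [0.001, 0.0, 1.0, -0.0]
ft_force: [-0.3, -0.1, -2.2]
grip_width: 0.492
gripper_force: 30.0
t 6.0 tcp [0.5578 0.0086 0.2171] yaw_y 89.95 ft [-0.27 -0.08 -2.19] grip 0.4916691557424329 29.999832938192412
tool shift to [0.417, 0.277, 0.12] : [0.1412 0.2683 0.0969]
```

```bash
python3 -m handwheel '[0.014,0.027,0,0, 0.014,0.027,0,0, 0.014,0.027,0,0, 0.014,0.027,0,0, 0.014,0.027,0,0, 0.014,0.027,0,0, 0.014,0.027,0,0, 0.014,0.027,0,0]' && python3 -m handwheel '[0.014,0.027,0,0, 0.015,0.025,0,0, 0,0,0.03,0, 0,0,0.03,0, 0,0,0.03,0, 0,0,0.03,0, 0,0,0.03,0, 0,0,0.02,0]' && python3 -m handwheel '[0,0,0.008,0, 0,0,0.007,0, 0,0,0.005,0, 0,0,0.002,0, 0,0,0.001,0, 0,0,0.001,0, 0,0,0,0, 0,0,0,0]' && python3 -c "
from c import *
go([.417,.277,.023])"
```

```text
time: 6.67
tcp_pos: [0.4437, 0.2253, 0.2148]
orientation: [-0.001, 0.0, 1.0, -0.001]
ft_force: [-0.2, 0.1, -1.2]
grip_width: 0.49
gripper_force: 30.0
time: 7.33
tcp_pos: [0.4143, 0.2753, 0.0427]
orientation: [-0.002, 0.0, 1.0, -0.001]
ft_force: [0.4, -0.2, -1.0]
grip_width: 0.496
gripper_force: 30.0
time: 8.0
tcp_pos: [0.4171, 0.277, 0.0234]
orientation: [0.001, 0.0, 1.0, 0.0]
ft_force: [0.0, 0.8, -2.2]
grip_width: 0.493
gripper_force: 30.0
t 8.0 tcp [0.4171 0.277  0.0234] yaw_y 89.96 ft [ 0.04  0.82 -2.22] grip 0.49333483579364606 29.999639064772055
tool shift to [0.417, 0.277, 0.023] : [0.0001 0.     0.0004]
```

```bash
python3 -m handwheel '[0,0,0.0004,0, 0,0,0,0, 0,0,0,0, 0,0,0,0, 0,0,-0.02,0, 0,0,-0.03,0, 0,0,-0.035,0, 0,0,-0.035,0]' 0.07 && python3 -m handwheel '[0,0,-0.035,0, 0,0,-0.035,0, -0.014,-0.0268,0,0, -0.014,-0.0268,0,0, -0.014,-0.0268,0,0, -0.014,-0.0268,0,0, -0.014,-0.0268,0,0, -0.014,-0.0268,0,0]' && python3 -m handwheel '[-0.014,-0.0268,0,0, -0.014,-0.0268,0,0, -0.014,-0.0268,0,0, -0.014,-0.0268,0,0, 0,0,0,0, 0,0,0,0,0,0,0,0]' && python3 - <<'E'
from d import *
f=cam("wrist"); save(f,"w3.png")
fitz(f,.557,.009,.03,.092,.101); fitz(f,.557,.009,.07,.074,.083); fitz(f,.557,.009,.03,.102,.112)
hulls(f,"flange",.079)
go([.557,.0095,.098])
f=cam("top"); fitz(f,.417,.277,.05,.03,.045); fitz(f,.557,.009,.03,.092,.101)
E
```

```text
time: 8.67
tcp_pos: [0.416, 0.2763, 0.1432]
orientation: [-0.001, 0.0, 1.0, -0.0]
ft_force: [0.9, 0.1, -0.2]
grip_width: 0.797
gripper_force: 0.0
time: 9.33
tcp_pos: [0.5009, 0.1145, 0.2124]
orientation: [0.0, 0.0, 1.0, 0.0]
ft_force: [-0.5, 0.9, -0.0]
grip_width: 0.795
gripper_force: 0.0
time: 9.92
tcp_pos: [0.5558, 0.0089, 0.212]
orientation: [-0.001, 0.001, 1.0, 0.0]
ft_force: [0.7, 0.5, -0.8]
grip_width: 0.795
gripper_force: 0.0
n 1219 mean [0.556  0.0097 0.0969] mid [0.5565 0.0097 0.0962] circ [0.5568 0.0098] 0.0162 zmed 0.0972
n 9749 mean [0.5534 0.01   0.079 ] mid [0.5566 0.0098 0.0783] circ [0.5569 0.0098] 0.0546 zmed 0.0793
n 147 mean [0.5562 0.0097 0.1071] mid [0.5567 0.0097 0.1061] circ [0.5566 0.0098] 0.0041 zmed 0.1079
flange 0.76 [326. 216.] circle on z 0.079 [0.557  0.0097] 0.0544
flange 0.15 [336. 203.] circle on z 0.079 [0.5397 0.0109] 0.0182
t 10.02 tcp [0.5557 0.0095 0.2121] yaw_y 90.01 ft [ 0.56  0.03 -0.1 ] grip 0.8011302478072847 0.0
tool shift to [0.557, 0.0095, 0.098] : [-1.400e-03 -1.000e-04  1.141e-01]
n 242 mean [0.4192 0.2743 0.0363] mid [0.419  0.2744 0.0376] circ [0.419 0.275] 0.0224 zmed 0.0361
few 0
```

```bash
python3 -m handwheel '[-0.001,0,0.025,0, 0,0,0.025,0, 0,0,0.025,0, 0,0,0.025,0, 0,0,0.0135,0, 0,0,0,0, 0,0,0,0]' && python3 -m handwheel '[0,0,0,0, 0,0,0,0, 0,0,0,0, 0,0,0,0, 0,0,0,0, 0,0,0,0, 0,0,0,0]' 0.02 && python3 -m handwheel '[0,0,-0.01,0, 0,0,-0.02,0, 0,0,-0.025,0, 0,0,-0.025,0, 0,0,-0.02,0, 0,0,-0.02,0, 0,0,0,0]' && python3 -c "
from c import *
go([.405,.371,.12])"
```

```text
time: 10.65
tcp_pos: [0.5568, 0.0094, 0.0985]
orientation: [-0.001, -0.0, 1.0, 0.0]
ft_force: [0.0, -0.4, 0.1]
grip_width: 0.795
gripper_force: 0.0
time: 11.23
tcp_pos: [0.5576, 0.0086, 0.0992]
orientation: [0.0, 0.0, 1.0, 0.0]
ft_force: [-1.1, 0.8, 3.4]
grip_width: 0.359
gripper_force: 30.0
time: 11.82
tcp_pos: [0.5595, 0.0085, 0.223]
orientation: [0.003, 0.0, 1.0, -0.0]
ft_force: [0.4, -0.3, -0.9]
grip_width: 0.358
gripper_force: 30.0
t 11.82 tcp [0.5595 0.0085 0.223 ] yaw_y 89.95 ft [ 0.36 -0.29 -0.88] grip 0.35834453498476626 29.999054297804832
tool shift to [0.405, 0.371, 0.12] : [0.1555 0.3624 0.1019]
```

```bash
python3 -m handwheel '[0.0128,0.03,0,0, 0.0128,0.03,0,0, 0.0128,0.03,0,0, 0.0128,0.03,0,0, 0.0128,0.03,0,0, 0.0128,0.03,0,0, 0.0128,0.03,0,0, 0.0128,0.03,0,0]' && python3 -m handwheel '[0.0128,0.03,0,0, 0.0128,0.03,0,0, 0.0128,0.03,0,0, 0.0128,0.032,0,0, 0,0,0.025,0, 0,0,0.03,0, 0,0,0.03,0, 0,0,0.03,0]' && python3 -m handwheel '[0,0,0.03,0, 0,0,0.025,0, 0,0,0.015,0, 0,0,0.005,0, 0,0,0.003,0, 0,0,0.0025,0, 0,0,0,0, 0,0,0,0]' && python3 -c "
from c import *
go([.405,.371,.0262])"
```

```text
time: 12.48
tcp_pos: [0.4538, 0.2496, 0.2178]
orientation: [-0.001, 0.0, 1.0, -0.0]
ft_force: [0.4, 0.5, -1.5]
grip_width: 0.355
gripper_force: 30.0
time: 13.15
tcp_pos: [0.4033, 0.3705, 0.1018]
orientation: [-0.0, -0.0, 1.0, -0.0]
ft_force: [-0.3, -0.3, -2.2]
grip_width: 0.356
gripper_force: 30.0
time: 13.82
tcp_pos: [0.4029, 0.3687, 0.0248]
orientation: [-0.001, 0.0, 1.0, -0.002]
ft_force: [-4.9, -11.1, 22.5]
grip_width: 0.361
gripper_force: 30.0
t 13.82 tcp [0.4029 0.3687 0.0248] yaw_y 89.95 ft [ -4.86 -11.11  22.46] grip 0.3612003418401903 30.01840787474066
tool shift to [0.405, 0.371, 0.0262] : [-0.0021  0.0023 -0.0014]
```

```bash
python3 -m handwheel '[0,0,-0.001,0, 0,0,0,0]' && python3 -m handwheel '[0,0,0,0, 0,0,0,0, 0,0,0,0, 0,0,-0.015,0, 0,0,-0.03,0, 0,0,-0.04,0, 0,0,-0.04,0, 0,0,-0.03,0]' 0.055 && python3 -m handwheel '[0,0,-0.03,0, -0.0128,-0.03,0,0, -0.0128,-0.03,0,0, -0.0128,-0.03,0,0, -0.0128,-0.03,0,0, -0.0128,-0.03,0,0, -0.0128,-0.03,0,0, -0.0128,-0.03,0,0]' 0.0878 && python3 -m handwheel '[-0.0128,-0.03,0,0, -0.0128,-0.03,0,0, -0.0128,-0.03,0,0, -0.0128,-0.03,0,0, -0.0128,-0.03,0,0, 0,0,0,0, 0,0,0,0,0,0,0,0]' && python3 - <<'E'
from d import *
f=cam("wrist"); save(f,"w4.png")
fitz(f,.557,.009,.04,.072,.079); fitz(f,.557,.009,.03,.102,.112); fitz(f,.557,.009,.06,.052,.06)
hulls(f,"core_ringed",.076)
go([.557,.0095,.073])
f=cam("top"); save(f,"top1.png"); fitz(f,.417,.277,.03,.03,.045); fitz(f,.405,.371,.065,.004,.015);fitz(f,.405,.371,.03,.018,.03)
E
```

```text
time: 13.98
tcp_pos: [0.4043, 0.3705, 0.0249]
orientation: [0.0, 0.001, 1.0, 0.0]
ft_force: [-0.5, -1.9, 3.7]
grip_width: 0.359
gripper_force: 30.0
time: 14.65
tcp_pos: [0.4046, 0.3713, 0.182]
orientation: [0.001, 0.0, 1.0, 0.001]
ft_force: [0.5, -0.1, -0.5]
grip_width: 0.627
gripper_force: 0.0
time: 15.32
tcp_pos: [0.494, 0.1593, 0.2092]
orientation: [0.0, 0.0, 1.0, 0.0]
ft_force: [1.0, 0.2, 0.1]
grip_width: 1.002
gripper_force: 0.0
time: 15.98
tcp_pos: [0.5571, 0.0109, 0.2089]
orientation: [-0.0, 0.001, 1.0, 0.0]
ft_force: [-0.1, 0.9, -0.5]
grip_width: 0.999
gripper_force: 0.0
n 3926 mean [0.5554 0.0105 0.0765] mid [0.556  0.0105 0.0757] circ [0.5566 0.0105] 0.0286 zmed 0.0766
n 151 mean [0.5563 0.0096 0.107 ] mid [0.5567 0.0097 0.1061] circ [0.5568 0.0096] 0.0042 zmed 0.1079
n 7854 mean [0.5528 0.0093 0.0567] mid [0.557  0.0097 0.0567] circ [0.5573 0.0097] 0.0497 zmed 0.0566
core_ringed 0.75 [516. 300.] circle on z 0.076 [0.6307 0.1445] 0.0362
core_ringed 0.71 [312. 229.] circle on z 0.076 [0.5553 0.0104] 0.0292
core_ringed 0.7 [185. 439.] circle on z 0.076 [ 0.7385 -0.116 ] 0.0314
t 16.08 tcp [0.5569 0.0116 0.2091] yaw_y 90.02 ft [ 0.66  0.15 -0.75] grip 0.998575705888226 0.0
tool shift to [0.557, 0.0095, 0.073] : [-0.0002 -0.0021  0.1361]
n 240 mean [0.4192 0.2746 0.0363] mid [0.4194 0.2747 0.037 ] circ [0.4192 0.2749] 0.0222 zmed 0.0362
n 845 mean [0.4042 0.3692 0.0065] mid [0.4038 0.37   0.0084] circ [0.4049 0.3705] 0.0637 zmed 0.0061
n 77 mean [0.4034 0.3668 0.023 ] mid [0.4045 0.367  0.0237] circ [0.4036 0.3669] 0.0154 zmed 0.0229
```

View pics/w4.png

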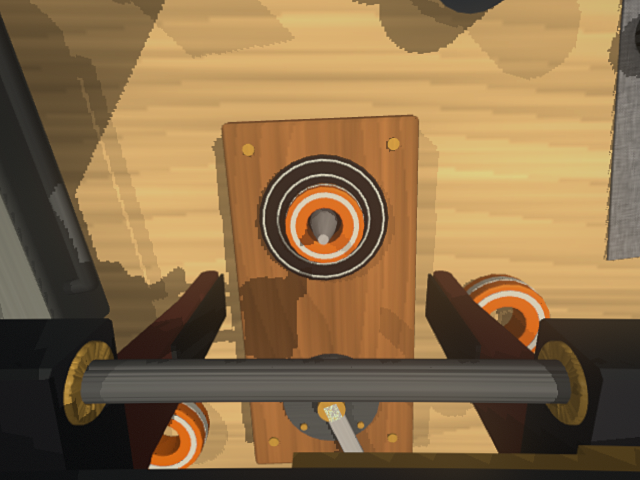

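View pics/top1.png

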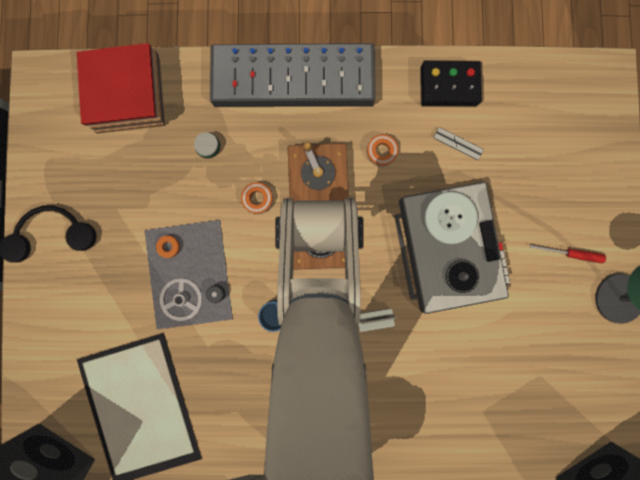

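The wrist view shows the ringed core at (323,225) standing on the turntable with the spindle through it. The top view shows the flange at (180,300) and the knob at (216,293) side by side on the mat. The mug and cue holder have not moved. Next I grip the ringed core.

```bash
python3 -m handwheel '[0,-0.001,0.03,0, 0,0,0.03,0, 0,0,0.03,0, 0,0,0.025,0, 0,0,0.015,0, 0,0,0.0055,0, 0,0,0,0, 0,0,0,0]' && python3 -m handwheel '[0,0,0,0, 0,0,0,0, 0,0,0,0, 0,0,0,0, 0,0,0,0, 0,0,0,0]' 0.045 && python3 -m handwheel '[0,0,-0.01,0, 0,0,-0.02,0, 0,0,-0.025,0, 0,0,-0.025,0, 0,0,-0.025,0, 0,0,-0.025,0, 0,0,0,0,0,0,0,0]' && python3 -c "
from c import *
go([.54,-.334,.2])"
```

```text
time: 16.8
tcp_pos: [0.5577, 0.0102, 0.0743]
orientation: [0.0, -0.0, 1.0, 0.0]
ft_force: [1.0, -0.5, 0.4]
grip_width: 0.998
gripper_force: 0.0
time: 17.3
tcp_pos: [0.5577, 0.0096, 0.0743]
orientation: [0.0, 0.0, 1.0, 0.0]
ft_force: [-0.7, 0.7, 3.8]
grip_width: 0.655
gripper_force: 30.0
time: 17.97
tcp_pos: [0.5582, 0.0095, 0.2055]
orientation: [0.002, 0.0, 1.0, -0.0]
ft_force: [0.4, -0.3, -1.0]
grip_width: 0.655
gripper_force: 30.0
t 17.97 tcp [0.5582 0.0095 0.2055] yaw_y 89.95 ft [ 0.39 -0.28 -1.  ] grip 0.655249942881795 29.999890811741352
tool shift to [0.54, -0.334, 0.2] : [ 0.0179 -0.3436  0.0054]
```

```bash
python3 -m handwheel '[0.0015,-0.0286,0,0, 0.0015,-0.0286,0,0, 0.0015,-0.0286,0,0, 0.0015,-0.0286,0,0, 0.0015,-0.0286,0,0, 0.0015,-0.0286,0,0, 0.0015,-0.0286,0,0, 0.0015,-0.0286,0,0]' && python3 -m handwheel '[0.0015,-0.0286,0,0, 0.0015,-0.0286,0,0, 0.0015,-0.0286,0,0, 0.0015,-0.0286,0,0, 0,0,0,0, 0,0,0,0, 0,0,0,0]' && python3 - <<'E'
from d import *
f=cam("wrist"); save(f,"w5.png")
fitz(f,.464,-.335,.03,.108,.118); fitz(f,.464,-.335,.055,.079,.086)
go([.463,-.334,.15])
E
```

```text
time: 18.63
tcp_pos: [0.5439, -0.2202, 0.202]
orientation: [-0.001, 0.0, 1.0, 0.001]
ft_force: [-0.3, -0.2, -0.1]
grip_width: 0.653
gripper_force: 30.0
time: 19.22
tcp_pos: [0.5383, -0.3327, 0.2023]
orientation: [-0.001, 0.001, 1.0, 0.001]
ft_force: [-0.2, -0.4, -0.4]
grip_width: 0.658
gripper_force: 30.0
n 430 mean [ 0.4625 -0.336   0.1121] mid [ 0.4623 -0.336   0.1121] circ [ 0.4626 -0.3362] 0.0068 zmed 0.1122
n 12307 mean [ 0.4608 -0.336   0.0827] mid [ 0.4621 -0.336   0.0827] circ [ 0.4622 -0.336 ] 0.0406 zmed 0.0827
t 19.27 tcp [ 0.5386 -0.3323  0.2027] yaw_y 89.98 ft [ 0.38  0.46 -0.98] grip 0.6575991961341031 29.99978986568749
tool shift to [0.463, -0.334, 0.15] : [ 0.0755 -0.0018  0.0528]
```

View pics/w5.png

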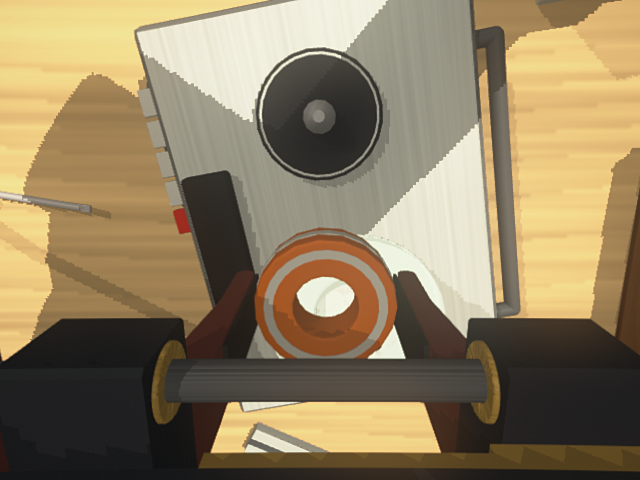

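The wrist view shows the empty spindle at (319,116), clear, with the ringed core held at (325,297). The spindle is at (0.4623,-0.336), with tip and turntable heights as expected.

```bash
python3 -m handwheel '[0.025,-0.002,0,0, 0.025,-0.0018,0,0, 0.0255,0,0,0, 0,0,0.02,0, 0,0,0.02,0, 0,0,0,0, 0,0,0,0, 0,0,0,0]' && python3 - <<'E'
from d import *
go([.463,-.336,.15])
f=cam("wrist"); z=ctrl.read_state()["tcp_pos"][2]
fitz(f,.463,-.336,.05,z-.003,z+.006); fitz(f,.463,-.336,.01,.105,.118); hulls(f,"core_ringed",z+.002)
E
```

```text
time: 19.93
tcp_pos: [0.4643, -0.3368, 0.1644]
orientation: [0.0, -0.0, 1.0, -0.0]
ft_force: [-0.5, -1.1, 0.1]
grip_width: 0.659
gripper_force: 30.0
t 19.93 tcp [ 0.4643 -0.3368  0.1644] yaw_y 90.02 ft [-0.5  -1.07  0.12] grip 0.6585203660618063 29.99985105358064
tool shift to [0.463, -0.336, 0.15] : [0.0014 0.0008 0.0144]
n 12514 mean [ 0.46   -0.3364  0.1665] mid [ 0.4604 -0.3363  0.166 ] circ [ 0.4618 -0.3368] 0.032 zmed 0.1666
few 0
core_ringed 0.87 [327. 315.] circle on z 0.16674192903585588 [ 0.4606 -0.3364] 0.0292
core_ringed 0.2 [595.  62.] circle on z 0.16674192903585588 [ 0.3747 -0.2452] 0.016
```

```bash
python3 -m handwheel '[-0.001,0.0005,0.02,0, 0,0,0.015,0, 0,0,0.012,0, 0,0,0.008,0, 0,0,0.005,0, 0,0,0.003,0, 0,0,0,0, 0,0,0,0]'
```

```text
time: 20.7
tcp_pos: [0.465, -0.3371, 0.1012]
orientation: [0.0, 0.0, 1.0, -0.0]
ft_force: [-0.8, -0.2, 0.1]
grip_width: 0.659
gripper_force: 30.0
```

Now I release it, rise, and check.

```bash
python3 -m handwheel '[0,0,0,0, 0,0,0,0, 0,0,0,0, 0,0,0,0, 0,0,-0.01,0, 0,0,-0.025,0, 0,0,-0.035,0, 0,0,-0.035,0]' 0.075 && python3 -m handwheel '[0,0,0,0, 0,0,0,0, 0,0,0,0]' && python3 - <<'E'
from d import *
f=cam("wrist"); save(f,"w6.png")
fitz(f,.463,-.336,.04,.098,.106); fitz(f,.463,-.336,.02,.107,.118);fitz(f,.463,-.336,.055,.079,.086)
hulls(f,"core_ringed",.102)
go([.5391,.399,.2])
f=cam("top"); fitz(f,.4646,-.336,.05,.098,.106); fitz(f,.54,.4,.05,.016,.03)
for d in ctrl.cut_out(f,"core_plain")[:1]: print(d["uv"])
E
```

```text
time: 21.37
tcp_pos: [0.4641, -0.3364, 0.2069]
orientation: [-0.001, 0.0, 1.0, 0.001]
ft_force: [0.9, -0.2, 0.6]
grip_width: 0.853
gripper_force: 0.0
time: 21.62
tcp_pos: [0.4644, -0.3366, 0.206]
orientation: [0.0, 0.0, 1.0, -0.0]
ft_force: [-0.1, 0.4, -0.8]
grip_width: 0.851
gripper_force: 0.0
n 4884 mean [ 0.4625 -0.3366  0.1025] mid [ 0.4633 -0.3366  0.102 ] circ [ 0.4637 -0.3366] 0.0286 zmed 0.1026
n 378 mean [ 0.461  -0.336   0.1114] mid [ 0.4622 -0.3362  0.1114] circ [ 0.462  -0.3359] 0.0073 zmed 0.1115
n 4394 mean [ 0.452  -0.3354  0.0826] mid [ 0.4618 -0.336   0.0827] circ [ 0.4622 -0.336 ] 0.0407 zmed 0.0826
core_ringed 0.77 [328. 246.] circle on z 0.102 [ 0.4624 -0.3367] 0.0294
t 21.72 tcp [ 0.4639 -0.3362  0.2046] yaw_y 89.96 ft [-0.74 -0.31  0.3 ] grip 0.8558396299139286 0.0
tool shift to [0.5391, 0.399, 0.2] : [-0.0747  0.7353  0.0055]
n 68 mean [ 0.4633 -0.3596  0.1025] mid [ 0.4625 -0.3603  0.1022] circ [ 0.4628 -0.3542] 0.0154 zmed 0.1026
n 314 mean [0.5393 0.3996 0.0226] mid [0.5395 0.3997 0.0228] circ [0.5395 0.3996] 0.0282 zmed 0.0226
[164.4, 245.1]
```

View pics/w6.png

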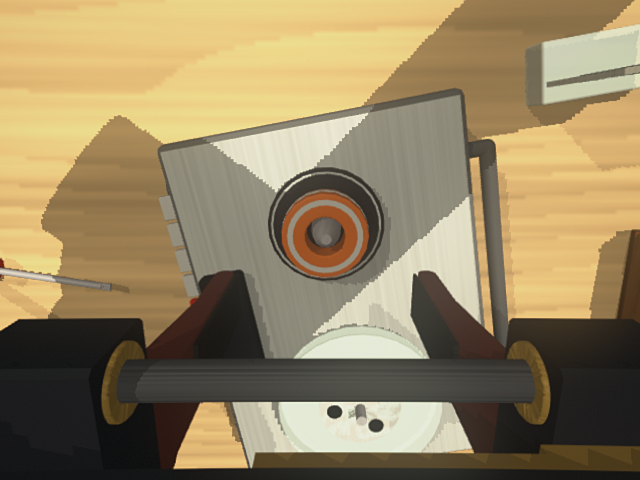

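The wrist view shows the ringed core at (325,235) sitting flat on the recorder's turntable, spindle in its bore, top at 0.1026. I go to the plain core.

```bash
python3 -m handwheel '[-0.0031,0.0306,0,0, -0.0031,0.0306,0,0, -0.0031,0.0306,0,0, -0.0031,0.0306,0,0, -0.0031,0.0306,0,0, -0.0031,0.0306,0,0, -0.0031,0.0306,0,0, -0.0031,0.0306,0,0]' 0.0878 && python3 -m handwheel '[-0.0031,0.0306,0,0, -0.0031,0.0306,0,0, -0.0031,0.0306,0,0, -0.0031,0.0306,0,0, -0.0031,0.0306,0,0, -0.0031,0.0306,0,0, -0.0031,0.0306,0,0, -0.0031,0.0306,0,0]' && python3 -m handwheel '[-0.0031,0.0306,0,0, -0.0031,0.0306,0,0, -0.0031,0.0306,0,0, -0.0031,0.0306,0,0, -0.0031,0.0306,0,0, -0.0031,0.0306,0,0, -0.0031,0.0306,0,0, -0.0031,0.0306,0,0]' && python3 -m handwheel '[0,0,0.03,0, 0,0,0.03,0, 0,0,0,0, 0,0,0,0, 0,0,0,0]' && python3 - <<'E'
from d import *
f=cam("wrist"); save(f,"w7.png")
fitz(f,.54,.4,.04,.018,.03); hulls(f,"core_plain",.023); fitz(f,.405,.371,.03,.018,.03); fitz(f,.417,.277,.03,.031,.043); fitz(f,.405,.371,.065,.003,.012)
go([.54,.4,.020])
E
```

```text
time: 22.48
tcp_pos: [0.4891, -0.0905, 0.2049]
orientation: [-0.001, 0.0, 1.0, 0.0]
ft_force: [0.4, 0.9, -0.8]
grip_width: 1.0
gripper_force: 0.0
time: 23.15
tcp_pos: [0.5141, 0.1542, 0.2048]
orientation: [-0.001, 0.0, 1.0, -0.0]
ft_force: [-0.6, -0.8, -0.0]
grip_width: 1.0
gripper_force: 0.0
time: 23.82
tcp_pos: [0.5391, 0.3988, 0.2044]
orientation: [-0.001, 0.0, 1.0, -0.001]
ft_force: [0.8, 0.3, 0.5]
grip_width: 0.996
gripper_force: 0.0
time: 24.23
tcp_pos: [0.54, 0.3974, 0.1463]
orientation: [-0.0, 0.001, 1.0, -0.0]
ft_force: [-0.1, 0.3, 0.3]
grip_width: 0.997
gripper_force: 0.0
n 4158 mean [0.5369 0.403  0.0234] mid [0.5374 0.4031 0.0222] circ [0.5379 0.403 ] 0.0286 zmed 0.0235
core_plain 0.97 [338. 236.] circle on z 0.023 [0.537  0.4029] 0.029
n 1056 mean [0.4094 0.3711 0.024 ] mid [0.4084 0.3709 0.0224] circ [0.4042 0.371 ] 0.0157 zmed 0.0243
n 4856 mean [0.4196 0.2792 0.0372] mid [0.4205 0.2781 0.0356] circ [0.4181 0.2775] 0.023 zmed 0.0375
n 16821 mean [0.426  0.371  0.0049] mid [0.4299 0.3709 0.0057] circ [0.4096 0.3709] 0.0616 zmed 0.0043
t 24.33 tcp [0.5407 0.3978 0.1476] yaw_y 89.92 ft [0.53 0.71 0.16] grip 0.9998314680042366 0.0
tool shift to [0.54, 0.4, 0.02] : [0.001  0.002  0.1276]
```

View pics/w7.png

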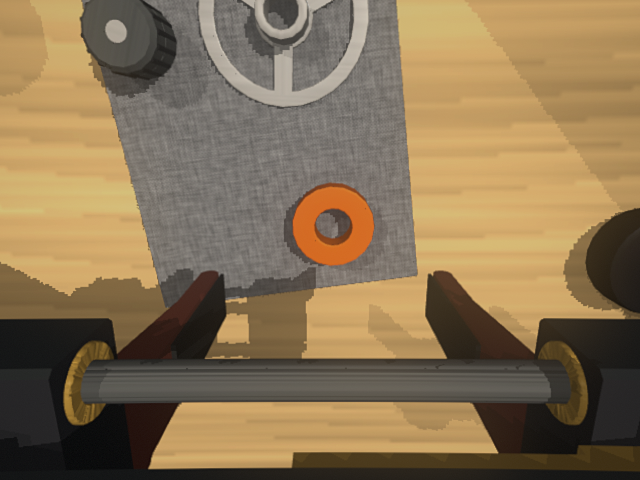

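The wrist view shows the plain orange core at (333,225) on the felt. The flange boss is at (283,14) and the knob at (125,35), both standing flat.

```bash
python3 -m handwheel '[0.0018,0.0052,0.03,0, 0,0,0.03,0, 0,0,0.03,0, 0,0,0.02,0, 0,0,0.01,0, 0,0,0.0062,0, 0,0,0,0, 0,0,0,0]' && python3 -m handwheel '[0,0,0,0, 0,0,0,0, 0,0,0,0, 0,0,0,0, 0,0,0,0, 0,0,0,0]' 0.045 && python3 -m handwheel '[0,0,-0.01,0, 0,0,-0.02,0, 0,0,-0.03,0, 0,0,-0.035,0, 0,0,-0.04,0, 0,0,-0.04,0, 0,0,0,0,0,0,0,0]' && python3 - <<'E'
from d import *
z=ctrl.read_state()["tcp_pos"][2]; f=cam("wrist"); hulls(f,"core_plain",z+.002)
go([.557,.0098,.195])
E
```

```text
time: 25.0
tcp_pos: [0.5388, 0.4033, 0.0211]
orientation: [0.001, 0.0, 1.0, 0.001]
ft_force: [-0.4, -0.7, 0.9]
grip_width: 1.0
gripper_force: 0.0
time: 25.5
tcp_pos: [0.538, 0.4028, 0.02]
orientation: [0.0, 0.0, 1.0, 0.0]
ft_force: [-0.5, -0.5, 2.8]
grip_width: 0.64
gripper_force: 30.0
time: 26.17
tcp_pos: [0.5392, 0.4037, 0.1984]
orientation: [0.003, 0.0, 1.0, 0.002]
ft_force: [-0.4, 0.4, -0.7]
grip_width: 0.642
gripper_force: 30.0
core_plain 0.77 [331. 320.] circle on z 0.20038553439353757 [0.5372 0.4042] 0.0296
t 26.27 tcp [0.5372 0.4023 0.1942] yaw_y 89.96 ft [-0.07  1.01 -0.28] grip 0.6412636406482634 29.99977116007358
tool shift to [0.557, 0.0098, 0.195] : [-0.0201 -0.3925 -0.0006]
```

```bash
python3 -m handwheel '[-0.0014,-0.0302,0,0, -0.0014,-0.0302,0,0, -0.0014,-0.0302,0,0, -0.0014,-0.0302,0,0, -0.0014,-0.0302,0,0, -0.0014,-0.0302,0,0, -0.0014,-0.0302,0,0, -0.0014,-0.0302,0,0]' && python3 -m handwheel '[-0.0014,-0.0302,0,0, -0.0014,-0.0302,0,0, -0.0014,-0.0302,0,0, -0.0014,-0.0302,0,0, -0.0014,-0.0302,0,0, 0,0,0.02,0, 0,0,0.02,0, 0,0,0,0]' && python3 -m handwheel '[0,0,0,0, 0,0,0,0]' && python3 - <<'E'
from d import *
z=ctrl.read_state()["tcp_pos"][2]; f=cam("wrist"); hulls(f,"core_plain",z+.003); save(f,"w8.png")
fitz(f,.557,.0097,.05,z-.003,z+.007); fitz(f,.557,.0097,.055,.053,.06); 
go([.557,.0098,.073])
E
```

```text
time: 26.93
tcp_pos: [0.5473, 0.1593, 0.1925]
orientation: [-0.002, 0.0, 1.0, -0.001]
ft_force: [-0.4, -0.1, -0.3]
grip_width: 0.642
gripper_force: 30.0
time: 27.6
tcp_pos: [0.5521, 0.0093, 0.1498]
orientation: [-0.005, 0.001, 1.0, 0.0]
ft_force: [-0.5, -0.5, -1.2]
grip_width: 0.641
gripper_force: 30.0
time: 27.77
tcp_pos: [0.5554, 0.0103, 0.1542]
orientation: [-0.001, 0.0, 1.0, -0.0]
ft_force: [-0.6, 0.2, 0.2]
grip_width: 0.643
gripper_force: 30.0
core_plain 0.91 [318. 283.] circle on z 0.15721908276062252 [0.553  0.0108] 0.0292
n 12500 mean [0.5513 0.0108 0.1575] mid [0.5516 0.0107 0.1559] circ [0.5546 0.0091] 0.0307 zmed 0.1577
n 11763 mean [0.5452 0.0094 0.0566] mid [0.5567 0.0096 0.0566] circ [0.5573 0.0096] 0.0497 zmed 0.0566
t 27.87 tcp [0.5562 0.0105 0.1552] yaw_y 90.0 ft [ 0.91  0.24 -0.4 ] grip 0.6471536466955836 29.99981798697263
tool shift to [0.557, 0.0098, 0.073] : [-0.0008 -0.0007  0.0822]
```

```bash
python3 -m handwheel '[-0.001,-0.0007,0.02,0, 0,0,0.02,0, 0,0,0.015,0, 0,0,0.012,0, 0,0,0.008,0, 0,0,0.004,0, 0,0,0.0015,0, 0,0,0,0]' && python3 -m handwheel '[0,0,0,0, 0,0,0,0]'
```

```text
time: 28.53
tcp_pos: [0.5571, 0.0095, 0.0743]
orientation: [0.0, 0.0, 1.0, -0.0]
ft_force: [0.4, -0.5, -0.6]
grip_width: 0.645
gripper_force: 30.0
time: 28.7
tcp_pos: [0.5573, 0.0094, 0.0748]
orientation: [0.001, 0.0, 1.0, -0.0]
ft_force: [-0.2, 0.4, -0.8]
grip_width: 0.643
gripper_force: 30.0
```

```bash
python3 -m handwheel '[0,0,0,0, 0,0,0,0, 0,0,0,0, 0,0,0,0, 0,0,-0.015,0, 0,0,-0.035,0, 0,0,-0.04,0, 0,0,-0.04,0]' 0.075 && python3 -m handwheel '[0,0,0,0, 0,0,0,0, 0,0,0,0]' && python3 - <<'E'
from d import *
f=cam("wrist"); save(f,"w9.png")
fitz(f,.557,.0097,.04,.072,.079); fitz(f,.557,.0097,.03,.102,.112)
hulls(f,"core_plain",.076)
go([.405,.371,.2])
E
```

```text
time: 29.37
tcp_pos: [0.5559, 0.0094, 0.2049]
orientation: [-0.001, 0.0, 1.0, 0.0]
ft_force: [1.0, -0.9, -0.2]
grip_width: 0.853
gripper_force: 0.0
time: 29.62
tcp_pos: [0.5564, 0.0094, 0.2039]
orientation: [-0.0, 0.0, 1.0, -0.0]
ft_force: [-0.4, 0.0, -0.2]
grip_width: 0.852
gripper_force: 0.0
n 4054 mean [0.5559 0.0098 0.0764] mid [0.5567 0.0098 0.0758] circ [0.5571 0.0098] 0.0286 zmed 0.0765
n 158 mean [0.5563 0.0096 0.107 ] mid [0.557  0.0098 0.106 ] circ [0.557  0.0096] 0.0043 zmed 0.108
core_plain 0.97 [337. 234.] circle on z 0.076 [0.556  0.0099] 0.0291
t 29.72 tcp [0.5557 0.0094 0.2026] yaw_y 89.95 ft [-0.97 -0.22 -0.33] grip 0.8571381970240778 0.0
tool shift to [0.405, 0.371, 0.2] : [0.151  0.3615 0.003 ]
```

View pics/w9.png

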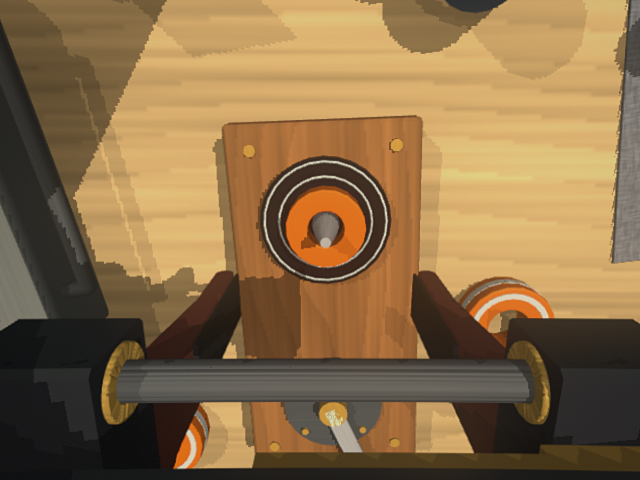

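The wrist view shows the plain core at (325,225) flat on the rewinder, within 1 mm of the spindle. Next is the flange.

```bash
python3 -m handwheel '[0.0127,0.0301,0,0, 0.0127,0.0301,0,0, 0.0127,0.0301,0,0, 0.0127,0.0301,0,0, 0.0127,0.0301,0,0, 0.0127,0.0301,0,0, 0.0127,0.0301,0,0, 0.0127,0.0301,0,0]' 0.06 && python3 -m handwheel '[0.0127,0.0301,0,0, 0.0127,0.0301,0,0, 0.0127,0.0301,0,0, 0.0127,0.0301,0,0, 0,0,0.03,0, 0,0,0.03,0, 0,0,0,0, 0,0,0,0]' && python3 -m handwheel '[0,0,0,0, 0,0,0,0]' && python3 - <<'E'
from d import *
f=cam("wrist")
fitz(f,.405,.371,.03,.018,.028); fitz(f,.405,.371,.065,.0045,.012); hulls(f,"flange",.006); fitz(f,.418,.277,.03,.032,.043)
go([.405,.371,.0265])
E
```

```text
time: 30.38
tcp_pos: [0.4537, 0.2512, 0.2024]
orientation: [-0.001, 0.0, 1.0, -0.001]
ft_force: [0.7, 0.9, 0.2]
grip_width: 0.684
gripper_force: 0.0
time: 31.05
tcp_pos: [0.403, 0.3694, 0.1418]
orientation: [-0.002, 0.0, 1.0, -0.002]
ft_force: [1.4, 1.2, 0.1]
grip_width: 0.685
gripper_force: 0.0
time: 31.22
tcp_pos: [0.4055, 0.3709, 0.1452]
orientation: [0.001, 0.001, 1.0, 0.001]
ft_force: [0.1, -0.2, -0.3]
grip_width: 0.684
gripper_force: 0.0
n 1087 mean [0.4018 0.3709 0.0239] mid [0.4021 0.3708 0.0222] circ [0.4024 0.3711] 0.0162 zmed 0.0242
n 9062 mean [0.3992 0.371  0.0063] mid [0.4024 0.3709 0.0066] circ [0.4048 0.371 ] 0.0646 zmed 0.0064
flange 0.64 [326. 207.] circle on z 0.006 [0.4025 0.3709] 0.0544
n 3287 mean [0.416  0.2788 0.0371] mid [0.417  0.278  0.0359] circ [0.4175 0.2775] 0.0231 zmed 0.0374
t 31.32 tcp [0.4055 0.371  0.1455] yaw_y 89.91 ft [-0.19  0.01  0.06] grip 0.6838034573577689 0.0
tool shift to [0.405, 0.371, 0.0265] : [ 0.0007 -0.0002  0.119 ]
```

```bash
python3 -m handwheel '[0.002,0,0.03,0, 0,0,0.03,0, 0,0,0.025,0, 0,0,0.018,0, 0,0,0.01,0, 0,0,0.006,0, 0,0,0,0, 0,0,0,0]' && python3 -m handwheel '[0,0,0,0, 0,0,0,0, 0,0,0,0, 0,0,0,0, 0,0,0,0, 0,0,0,0]' 0.02 && python3 -m handwheel '[0,0,-0.01,0, 0,0,-0.02,0, 0,0,-0.03,0, 0,0,-0.035,0, 0,0,-0.04,0, 0,0,-0.04,0, 0,0,0,0,0,0,0,0]' && python3 - <<'E'
from d import *
z=ctrl.read_state()["tcp_pos"][2]; f=cam("wrist"); hulls(f,"flange",z-.020)
go([.557,.0098,.195])
E
```

```text
time: 31.98
tcp_pos: [0.4033, 0.3712, 0.0259]
orientation: [0.0, 0.0, 1.0, 0.0]
ft_force: [0.6, 0.2, 0.7]
grip_width: 0.686
gripper_force: 0.0
time: 32.48
tcp_pos: [0.4028, 0.3709, 0.0255]
orientation: [0.0, 0.001, 1.0, 0.0]
ft_force: [-0.2, -0.1, 4.9]
grip_width: 0.356
gripper_force: 30.0
time: 33.15
tcp_pos: [0.4036, 0.3716, 0.2029]
orientation: [0.002, 0.0, 1.0, 0.002]
ft_force: [-0.5, 0.2, -2.6]
grip_width: 0.358
gripper_force: 30.0
flange 0.86 [324. 256.] circle on z 0.1828595707322617 [0.4009 0.3721] 0.0531
t 33.25 tcp [0.4019 0.3701 0.1994] yaw_y 89.96 ft [ 0.68 -0.04 -2.37] grip 0.35472948636157137 29.999499642290175
tool shift to [0.557, 0.0098, 0.195] : [-0.1554 -0.3601  0.0046]
```

```bash
python3 -m handwheel '[-0.0128,-0.0301,0,0, -0.0128,-0.0301,0,0, -0.0128,-0.0301,0,0, -0.0128,-0.0301,0,0, -0.0128,-0.0301,0,0, -0.0128,-0.0301,0,0, -0.0128,-0.0301,0,0, -0.0128,-0.0301,0,0]' && python3 -m handwheel '[-0.0128,-0.0301,0,0, -0.0128,-0.0301,0,0, -0.0128,-0.0301,0,0, -0.0128,-0.0301,0,0, 0,0,0.02,0, 0,0,0.02,0, 0,0,0,0, 0,0,0,0]' && python3 -m handwheel '[0,0,0,0, 0,0,0,0, 0,0,0,0]' && python3 - <<'E'
from d import *
z=ctrl.read_state()["tcp_pos"][2]; f=cam("wrist"); hulls(f,"flange",z-.0195)
fitz(f,.557,.0097,.07,z-.024,z-.015)
go([.557,.0098,.098])
E
```

```text
time: 33.92
tcp_pos: [0.5037, 0.1279, 0.1978]
orientation: [-0.002, 0.0, 1.0, -0.001]
ft_force: [0.7, 1.0, -2.4]
grip_width: 0.355
gripper_force: 30.0
time: 34.58
tcp_pos: [0.5538, 0.0093, 0.1576]
orientation: [-0.003, 0.001, 1.0, 0.0]
ft_force: [0.3, -0.4, -2.0]
grip_width: 0.36
gripper_force: 30.0
time: 34.83
tcp_pos: [0.5564, 0.0098, 0.1609]
orientation: [0.001, 0.0, 1.0, -0.0]
ft_force: [0.2, 0.2, -1.6]
grip_width: 0.356
gripper_force: 30.0
flange 0.84 [326. 255.] circle on z 0.1414181041803429 [0.5514 0.0101] 0.0516
n 14090 mean [0.5347 0.0101 0.1419] mid [0.5459 0.0101 0.1422] circ [0.5515 0.01  ] 0.0515 zmed 0.1419
t 34.93 tcp [0.5563 0.0097 0.1609] yaw_y 89.99 ft [ 0.24 -0.06 -1.91] grip 0.36068202272520716 29.99928065109998
tool shift to [0.557, 0.0098, 0.098] : [-0.0006  0.0001  0.0629]
```

```bash
python3 -m handwheel '[-0.0012,0,0.015,0, 0,0,0.015,0, 0,0,0.012,0, 0,0,0.008,0, 0,0,0.006,0, 0,0,0.003,0, 0,0,0,0, 0,0,0,0]' && python3 -m handwheel '[0,0,0.0015,0, 0,0,0,0, 0,0,0,0]'
```

```text
time: 35.6
tcp_pos: [0.5574, 0.0094, 0.1013]
orientation: [0.0, 0.0, 1.0, -0.0]
ft_force: [-0.9, -0.3, -1.6]
grip_width: 0.354
gripper_force: 30.0
time: 35.85
tcp_pos: [0.5574, 0.0094, 0.0999]
orientation: [0.0, 0.0, 1.0, -0.0]
ft_force: [-0.1, 0.2, -2.1]
grip_width: 0.358
gripper_force: 30.0
```

```bash
python3 -m handwheel '[0,0,0.001,0, 0,0,0,0]' && python3 -m handwheel '[0,0,0,0, 0,0,0,0, 0,0,0,0, 0,0,0,0, 0,0,-0.015,0, 0,0,-0.03,0, 0,0,-0.035,0, 0,0,-0.03,0]' 0.07 && python3 -m handwheel '[0,0,0,0, 0,0,0,0, 0,0,0,0]' && python3 - <<'E'
from d import *
f=cam("wrist"); save(f,"w10.png")
fitz(f,.557,.009,.03,.092,.101); fitz(f,.557,.009,.07,.074,.083); fitz(f,.557,.009,.03,.102,.112)
hulls(f,"flange",.079)
go([.418,.2775,.2])
E
```

```text
time: 36.02
tcp_pos: [0.5572, 0.0094, 0.0986]
orientation: [0.0, 0.0, 1.0, -0.0]
ft_force: [-0.2, 0.4, -1.3]
grip_width: 0.353
gripper_force: 30.0
time: 36.68
tcp_pos: [0.5571, 0.0094, 0.2101]
orientation: [-0.0, 0.0, 1.0, 0.0]
ft_force: [1.1, -0.2, 0.1]
grip_width: 0.799
gripper_force: 0.0
time: 36.93
tcp_pos: [0.5567, 0.0094, 0.2081]
orientation: [-0.0, 0.0, 1.0, 0.0]
ft_force: [0.0, -0.6, -0.2]
grip_width: 0.796
gripper_force: 0.0
n 1255 mean [0.5559 0.0098 0.0969] mid [0.5564 0.0097 0.0961] circ [0.5567 0.0097] 0.0162 zmed 0.0972
n 10017 mean [0.5536 0.0098 0.079 ] mid [0.5565 0.0098 0.0783] circ [0.5569 0.0098] 0.0545 zmed 0.0793
n 146 mean [0.5563 0.0097 0.1072] mid [0.5567 0.0095 0.1062] circ [0.5568 0.0098] 0.0041 zmed 0.1081
flange 0.69 [327. 215.] circle on z 0.079 [0.5568 0.0099] 0.0548
flange 0.59 [472.   6.] circle on z 0.079 [0.3915 0.1008] 0.029
t 37.03 tcp [0.5561 0.0094 0.2071] yaw_y 89.96 ft [-0.29 -0.25 -0.05] grip 0.7945307286094396 0.0
tool shift to [0.418, 0.2775, 0.2] : [0.1383 0.268  0.0075]
```

View pics/w10.png

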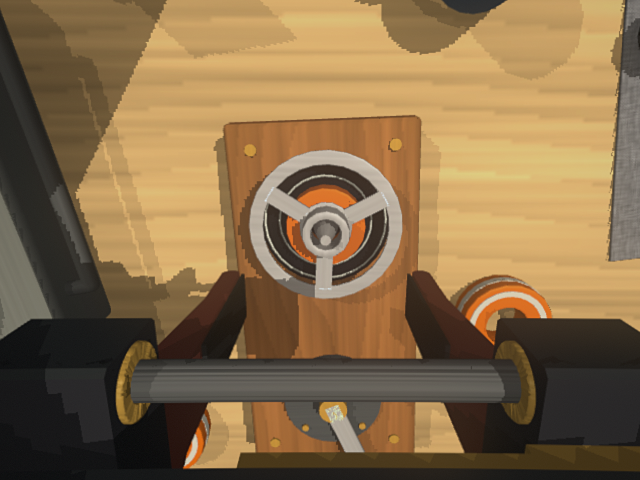

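The wrist view shows the flange at (325,222) seated flat on the plain core, spindle tip at (325,240) in its bore. Next is the knob.

```bash
python3 -m handwheel '[0.0139,0.0268,0,0, 0.0139,0.0268,0,0, 0.0139,0.0268,0,0, 0.0139,0.0268,0,0, 0.0139,0.0268,0,0, 0.0139,0.0268,0,0, 0.0139,0.0268,0,0, 0.0139,0.0268,0,0]' && python3 -m handwheel '[0.0139,0.0268,0,0, 0.0139,0.0268,0,0, 0,0,0.03,0, 0,0,0.02,0, 0,0,0,0, 0,0,0,0, 0,0,0,0, 0,0,0,0]' && python3 - <<'E'
from d import *
f=cam("wrist"); fitz(f,.418,.277,.03,.033,.043); hulls(f,"knob",.037)
go([.4175,.2775,.0235])
E
```

```text
time: 37.7
tcp_pos: [0.4445, 0.2247, 0.2072]
orientation: [-0.001, 0.0, 1.0, -0.001]
ft_force: [0.4, -0.7, -0.5]
grip_width: 0.794
gripper_force: 0.0
time: 38.37
tcp_pos: [0.4191, 0.2775, 0.1594]
orientation: [0.0, 0.001, 1.0, 0.0]
ft_force: [-0.3, -0.9, 0.9]
grip_width: 0.799
gripper_force: 0.0
n 2973 mean [0.4164 0.2774 0.0372] mid [0.4172 0.2773 0.0364] circ [0.4175 0.2774] 0.0228 zmed 0.0374
knob 0.95 [323. 223.] circle on z 0.037 [0.4145 0.2772] 0.023
t 38.47 tcp [0.4191 0.2776 0.1595] yaw_y 89.91 ft [ 0.41 -0.05 -0.12] grip 0.801723793150515 0.0
tool shift to [0.4175, 0.2775, 0.0235] : [ 0.0018 -0.0002  0.136 ]
```

```bash
python3 -m handwheel '[0.0015,0,0.03,0, 0,0,0.03,0, 0,0,0.03,0, 0,0,0.025,0, 0,0,0.015,0, 0,0,0.006,0, 0,0,0,0, 0,0,0,0]' && python3 -m handwheel '[0,0,0,0, 0,0,0,0, 0,0,0,0, 0,0,0,0, 0,0,0,0, 0,0,0,0]' 0.03 && python3 -m handwheel '[0,0,-0.01,0, 0,0,-0.02,0, 0,0,-0.03,0, 0,0,-0.035,0, 0,0,-0.04,0, 0,0,-0.04,0, 0,0,-0.015,0,0,0,0,0]' && python3 - <<'E'
from d import *
z=ctrl.read_state()["tcp_pos"][2]; f=cam("wrist"); hulls(f,"knob",z+.0135)
go([.557,.0098,.21])
E
```

```text
time: 39.13
tcp_pos: [0.4175, 0.2777, 0.0233]
orientation: [0.0, 0.001, 1.0, 0.0]
ft_force: [-0.6, 0.4, -0.1]
grip_width: 0.794
gripper_force: 0.0
time: 39.63
tcp_pos: [0.4172, 0.2777, 0.0232]
orientation: [0.0, 0.0, 1.0, 0.0]
ft_force: [-0.6, -2.0, 7.9]
grip_width: 0.487
gripper_force: 30.0
time: 40.3
tcp_pos: [0.4187, 0.2788, 0.2172]
orientation: [0.003, 0.0, 1.0, 0.002]
ft_force: [-0.1, 0.4, -2.0]
grip_width: 0.495
gripper_force: 30.0
knob 0.82 [323. 307.] circle on z 0.23068322961041096 [0.4125 0.2791] 0.0241
t 40.4 tcp [0.4165 0.2773 0.2127] yaw_y 89.96 ft [-0.14 -0.94 -0.42] grip 0.4863957054818815 29.99975393526256
tool shift to [0.557, 0.0098, 0.21] : [-0.1407 -0.2674  0.0027]
```

```bash
python3 -m handwheel '[-0.014,-0.0268,0,0, -0.014,-0.0268,0,0, -0.014,-0.0268,0,0, -0.014,-0.0268,0,0, -0.014,-0.0268,0,0, -0.014,-0.0268,0,0, -0.014,-0.0268,0,0, -0.014,-0.0268,0,0]' && python3 -m handwheel '[-0.014,-0.0268,0,0, -0.014,-0.0265,0,0, 0,0,0.025,0, 0,0,0.025,0, 0,0,0,0, 0,0,0,0, 0,0,0,0, 0,0,0,0]' && python3 - <<'E'
from d import *
z=ctrl.read_state()["tcp_pos"][2]; f=cam("wrist"); hulls(f,"knob",z+.0135)
fitz(f,.557,.0097,.03,z+.009,z+.018)
go([.557,.0098,.1172])
E
```

```text
time: 41.07
tcp_pos: [0.5274, 0.0614, 0.2098]
orientation: [-0.003, 0.0, 1.0, -0.0]
ft_force: [0.7, -0.1, -2.0]
grip_width: 0.488
gripper_force: 30.0
time: 41.73
tcp_pos: [0.557, 0.0101, 0.1632]
orientation: [0.0, 0.0, 1.0, -0.0]
ft_force: [-0.2, 0.1, -1.5]
grip_width: 0.492
gripper_force: 30.0
knob 0.85 [323. 305.] circle on z 0.1767249752592377 [0.5509 0.0102] 0.024
n 9749 mean [0.5533 0.0104 0.1771] mid [0.5534 0.0098 0.1764] circ [0.5543 0.0099] 0.0263 zmed 0.1774
t 41.83 tcp [0.5572 0.01   0.1636] yaw_y 89.99 ft [ 0.07 -0.02 -0.23] grip 0.4918217805728261 29.999808445572853
tool shift to [0.557, 0.0098, 0.1172] : [ 0.0003 -0.0002  0.0464]
```

```bash
python3 -m handwheel '[0,0,0.015,0, 0,0,0.012,0, 0,0,0.009,0, 0,0,0.006,0, 0,0,0.0025,0, 0,0,0.001,0, 0,0,0,0, 0,0,0,0]'
```

```text
time: 42.5
tcp_pos: [0.5569, 0.0097, 0.1173]
orientation: [0.0, 0.0, 1.0, 0.0]
ft_force: [0.3, 0.1, -2.6]
grip_width: 0.492
gripper_force: 30.0
```

```bash
python3 -m handwheel '[0,0,0.0003,0, 0,0,0,0, 0,0,0,0, 0,0,0,0, 0,0,-0.015,0, 0,0,-0.03,0, 0,0,-0.035,0, 0,0,-0.03,0]' 0.07 && python3 -m handwheel '[0,0,0,0, 0,0,0,0, 0,0,0,0]' && python3 - <<'E'
from d import *
f=cam("wrist"); save(f,"w11.png")
fitz(f,.557,.0097,.035,.127,.136); fitz(f,.557,.009,.07,.074,.083)
f=cam("scene"); save(f,"scene1.png"); fitz(f,.465,-.3364,.045,.098,.106); fitz(f,.562,.0057,.04,.122,.14)
E
```

```text
time: 43.17
tcp_pos: [0.5566, 0.0097, 0.2283]
orientation: [-0.0, 0.0, 1.0, 0.0]
ft_force: [0.1, -0.3, -0.1]
grip_width: 0.796
gripper_force: 0.0
time: 43.42
tcp_pos: [0.5561, 0.0097, 0.2263]
orientation: [-0.0, 0.0, 1.0, -0.0]
ft_force: [-0.6, -0.1, -0.1]
grip_width: 0.794
gripper_force: 0.0
n 3553 mean [0.5559 0.0102 0.1312] mid [0.5567 0.0101 0.1303] circ [0.5572 0.0101] 0.0229 zmed 0.1314
n 7259 mean [0.5504 0.0099 0.0791] mid [0.5564 0.0098 0.0782] circ [0.5568 0.0098] 0.0546 zmed 0.0794
n 474 mean [ 0.4681 -0.3374  0.1013] mid [ 0.4656 -0.3368  0.1016] circ [ 0.4657 -0.3365] 0.0292 zmed 0.1012
n 312 mean [0.5612 0.0064 0.1289] mid [0.5586 0.0086 0.1276] circ [0.5581 0.0079] 0.0224 zmed 0.1294
```

View pics/w11.png

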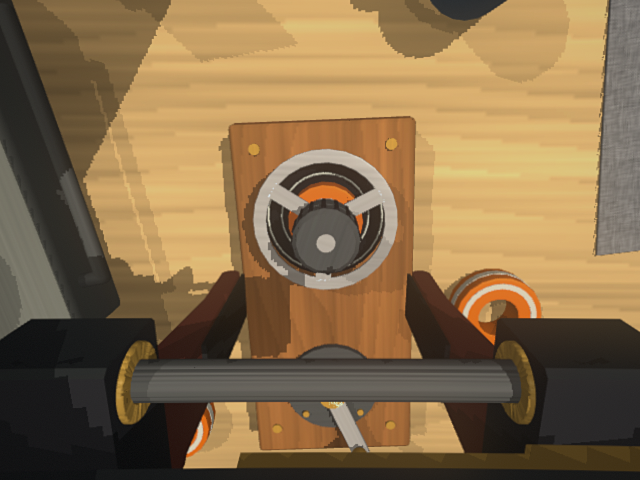

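View pics/scene1.png

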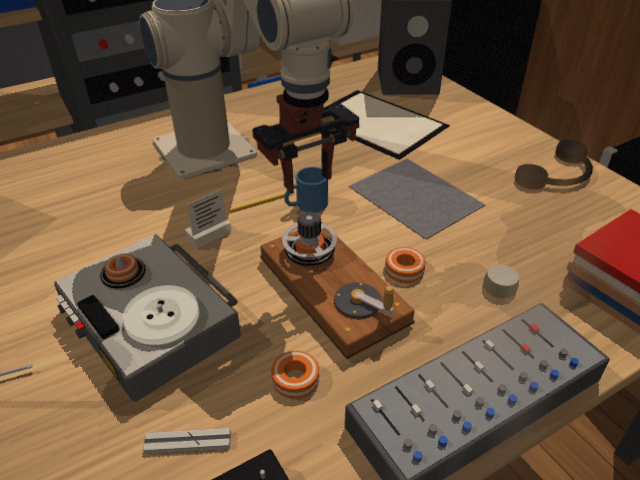

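The wrist view shows the knob at (325,240) centred on the flange, top at 0.131. The scene view shows the full stack at (309,235), the ringed core on the recorder at (122,267), and the mug (312,190) and cue holder (208,222) where they were. Nothing touches the gripper, so I hand in.

```bash
python3 -c "
from plant import ctrl
print(ctrl.job_done())"
```

```text
the job is handed in; nothing more can be done
None
```

I finished the changeover and handed the job in at about 43.5 s of the 141 s allowed: the ringed core sits on the recorder, the plain core, flange and knob are stacked flat on the rewinder, and the mug and cue holder look undisturbed in the final pictures (no verdict was returned).

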